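Set today's pass colour on the desk wheel

ROBOT

A 6-joint arm with a two-finger parallel gripper is mounted at the origin on the work surface. World frame = base frame: x ahead of the robot, y to its left, z up, the work surface at z = 0. Lengths are in m, angles in rad, forces in N, time in s.
With the tool pointing down it reaches from about 0.225 to 0.875 m from the base axis. Payload 3.4 kg.
Tool frame: the origin (TCP) lies between the finger pads; the fingertips stand 19 mm ahead of it and the grasp point (between the pads) is the TCP (manip.tip_reach is the distance from the TCP to the fingertips, in m); z points along the fingers, x is the direction in which the jaws open and shut, and the axes are right-handed (so a half turn about z gives the same grasp; the last joint's range is limited). The gripper opens to 85 mm and grips with 20 to 120 N. Pads are 22 mm wide; open, the fingers measure 114 mm over their backs; the gripper's body (76 mm by 85 mm) begins 54 mm behind the grasp point. The pads swing forward as they close: fully open they stand 13 mm farther back than shut.
Start: joints at [-1.367, 0.276, 1.505, -0, 1.361, -0.121], TCP at [0.183, -0.545, 0.25] pointing down, gripper open.
Joint ranges: [-2.89, 2.89], [-0.75, 2.08], [0.22, 2.7], [-1.18, 4.32], [0.11, 2.71], [-2.7, 2.7]. Speed limits (rad/s): [2.57, 2.57, 3.14, 3.14, 3.14, 3.14].

INTERFACE

Orientations are given as a unit quaternion [w, x, y, z].
In Python, from rig import manip gives the robot as it stands.
- The arm moves only by the tool send_rows, never from a script. Its arguments are lists of equal length, an entry for each row: "delta_pos": the shift along the tool's x, y, z normalised to -1 to 1, where 1 is 40 cm, a list of three; "angular": the turn, a rotation vector about the tool's x, y, z normalised to -1 to 1, where 1 is 0.08 rad, a list of three. A call has 1 to 5 rows; each row shifts and turns the commanded pose from where the row before left it, along the tool's axes as they then stand; what a row does not reach is not made up. A row lasts 1/12 s, in which the tool goes at most 41.7 mm and 7.16 degrees, less where a joint would pass 70% of its speed; a pose out of reach is approached as far as the arm can. A call with a number of a shift or a turn outside -1 to 1 is refused whole. A call with a gripper value outside its range is refused whole. "hand" is the finger opening in mm, from 0 to 85.4, set as the call begins (left out, the last holds). The fingers move at their own pace and stop on an object; "squeeze" is the grip in N (left out, the last holds). Time passes only in rows, so rows that do not move let the fingers close. It gives the time, the measured TCP pose, the force and the opening at its end, in the units of the state.
- manip.get_state(): the state, without advancing time (a new reading comes with each control period).
- manip.get_image(name): name is "scene" or "top" or "wrist"; returns the picture (420x560x3 uint8, blue, green, red); there is no depth.
- manip.calibration(name): a dict with "fx", "fy", "cx", "cy" (pixels), "k1" (the pictures are not rectified: a ray, as slopes to the right and down, at radius r is drawn at 1 + k1 r^2 times it, then the intrinsics apply), "camera_from_world" (4x4, takes a point from world to camera coordinates). Camera axes: x right, y up, looking along -z (the intrinsics and any distortion apply to the point x, -y, -z); pixel columns grow to the right and rows downward; lengths in m; the calibration is good to about 2 mm. A picture is of the moment at which its call begins: read the wrist's pose just before it. calibration takes no time and is no camera call; for the wrist camera it gives the pose at the moment of the call.
- manip.sign_off(): hands the job in, once; it reports no verdict.
The state is a dict: "clock": time; "qpos": joint angles; "qd": joint speeds; "effort": joint torques, N m; "position": TCP position; "ee_rot": TCP orientation; "contact_force": force on the tool from outside, world axes, zero at the start; "moment": the same for the moment, N m; "width": finger opening in m.
Only numpy, scipy, OpenCV 4.12 (cv2) and the standard library are available. Lean on these libraries where they do the work, as an engineer would, in place of code of your own. Each camera call takes 0.05 s, during which the arm holds its last target.

TASK

Set the visitor-pass colour wheel on the reception desk to green: with a fingertip, flick the teeth of the thumbwheel forward, its top going away from the robot, click by click; let it come to rest on yellow, the colour before, then flick the last click so that green is up between the two white arrows, and never go past it. Do not lift, tip or shove its case, and leave the tape roll, stapler and mug where they are.

Things in the scene. Friction and masses are not known exactly. Their poses are not given: they have to be found in the camera images.
- counter: The wheel's grey case, loose on the desk, 1.3 kg, 150 mm (x) by 66 mm (y), origin at the centre of its underside. Two side cheeks, 15 mm thick, 78 mm high, 36 mm apart, with the wheel sticking up between them. A white arrow on each cheek's top points at the wheel, level with the axle. Its +x points roughly away from the robot: the way to flick the wheel's top. The axle lies along its y.
- axle (a point): The wheel's centre, 62 mm above the case's underside, axes as the case's. The wheel is 30 mm wide: a hub of 36 mm radius with eight radial black teeth 6 mm thick, tips at 55 mm radius. Eight flat coloured faces lie on the hub between the teeth. At a click one face looks straight up and teeth stand 22.5 degrees either side of vertical, their tips 51 mm above the axle.
- flick_line (a point): A point fixed to the case, 43 mm straight above the axle, axes as the case's. A fingertip at this height, moved along the case's +x from 50 mm or more before this point (robot's side), meets just one tooth. Once that tooth is past vertical the wheel snaps on to the next click; its rear side then stands 15 mm beyond this point, and the next tooth's front 15 mm before it.
- wheel (a joint): Turn of the wheel, rad, growing as its top goes along the case's +x. Clicks are pi/4 apart, held by a spring detent that 1 to 5 N at the teeth overcomes. 0: green up, the goal; -0.785: yellow; -1.571: red; -2.356: white; -3.142: blue; +0.785: purple; +1.571: orange; +2.356: brown. It starts on red, white or blue, so needs two to four clicks forward.
- green_face (a point): Middle of the green face, on the wheel's rim between two teeth, 37.5 mm from the axle; straight above the axle when the job is done.
- tape: Brown roll of parcel tape lying flat, 90 mm across, 48 mm high, origin at the centre of its underside. Leave alone.
- stapler: Red and black stapler, 135 mm long (its x) by 34 mm by 44 mm high, origin at the centre of its underside. Leave alone.
- pen_mug: Blue mug, 76 mm across, 85 mm high, handle to its +y, origin at the centre of its underside. Leave alone.

How it is judged:
By the outcome, as a careful person would: the job done as asked, in the order asked, and still so for the second after the job is handed in, with the robot touching nothing.
It also fails if it takes over 48 s, if anything falls off the work surface, if the arm or the gripper's body presses on something with over 40 N, if the wrist force passes 120 N, or if a joint passes its speed limit or range.

## Working session

There is one attempt and no reset: what is moved stays moved. The work goes in short steps, Python scripts to look and compute and a tool call to move; the robot and the scene stay as the last step left them, time stands still between calls to the robot, and variables do not carry over. Pictures are saved under pics/ and viewed, and the job is handed in when it is done.

Besides the shell and the picture viewer there is one more tool, called after "Request:" by a JSON object that holds its "fn" and its "kwargs", one argument or row to a line. send_rows: Moves the arm, as the interface text tells. Scaled input: -1 to 1 covers 40 cm each way for a shift and 0.08 rad each way for a turn. Its arguments: {"type":"object","properties":{"delta_pos":{"type":"array","items":{"type":"array","items":{"type":"number"}}},"angular":{"type":"array","items":{"type":"array","items":{"type":"number"}}},"hand":{"type":"number"},"squeeze":{"type":"number"}},"required":["delta_pos","angular"]}

```bash
ls; mkdir -p pics
python3 - <<'E'
from rig import manip
import cv2
print(manip.get_state())
for n in ("scene","top"):
    cv2.imwrite(f"pics/{n}0.png",manip.get_image(n)); c=manip.calibration(n); print(n,c)
E
```

```text
pics
{'clock': 0.0, 'qpos': array([-1.36701713e+00,  2.76601995e-01,  1.50612979e+00, -9.22662343e-06,
        1.36069687e+00, -1.20997215e-01]), 'qd': array([ 0.00226914,  0.00109839, -0.00163318,  0.00028231, -0.00133775,
        0.00051004]), 'effort': array([ 2.08947880e-03, -4.16779125e+01, -2.45807594e+01, -6.38481310e-05,
        1.08723115e-02, -1.24965911e-05]), 'position': array([ 0.18337406, -0.54445806,  0.24943702]), 'ee_rot': array([-6.18388386e-04,  8.12126104e-01, -5.83481232e-01, -6.78482807e-04]), 'contact_force': array([-0.36352259,  0.1449844 , -0.25952015]), 'moment': array([ 0.01309151, -0.01774203, -0.00428819]), 'width': 0.08531179924891369}
scene {'fx': 452.4334086052299, 'fy': 452.4334086052299, 'cx': 282.94052965343843, 'cy': 212.51342733101728, 'k1': -0.08664870821969425, 'camera_from_world': array([[-0.68592952,  0.72766563,  0.00185147,  0.42205002],
       [-0.58709661, -0.55492264,  0.58938818,  0.31408471],
       [ 0.42990495,  0.40319176,  0.80784785, -1.10525555],
       [ 0.        ,  0.        ,  0.        ,  1.        ]])}
top {'fx': 400.43488449670593, 'fy': 400.43488449670593, 'cx': 282.112683684606, 'cy': 210.15392919938517, 'k1': -0.054575651195864106, 'camera_from_world': array([[-0.00160811, -0.99997401,  0.0070286 ,  0.01450378],
       [ 0.99944199, -0.00137267,  0.03337404, -0.62417441],
       [-0.03336352,  0.00707835,  0.99941822, -0.77851437],
       [ 0.        ,  0.        ,  0.        ,  1.        ]])}
```

View pics/scene0.png

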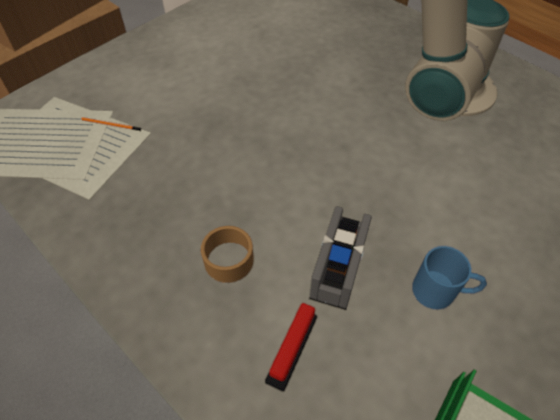

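View pics/top0.png

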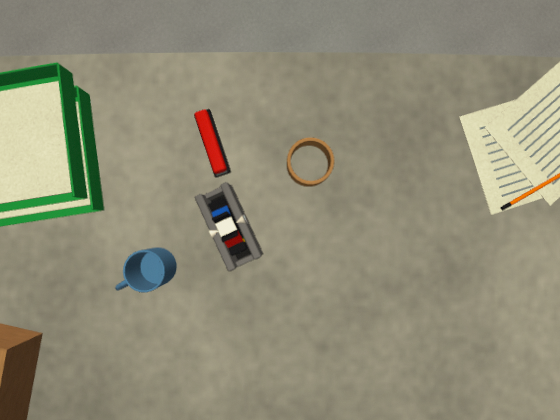

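```bash
cat > h.py <<'E'
import numpy as np,cv2
from rig import manip
def ray(n,px,c=None):
    c=c or manip.calibration(n)
    K=np.array([[c['fx'],0,c['cx']],[0,c['fy'],c['cy']],[0,0,1]])
    u=cv2.undistortPoints(np.array(px,float).reshape(-1,1,2),K,np.array([c['k1'],0,0,0.]))[:,0]
    T=c['camera_from_world'];R=T[:3,:3];o=-R.T@T[:3,3]
    d=np.c_[u[:,0],-u[:,1],-np.ones(len(u))]@R
    return o,d
def plane(n,px,z,c=None):
    o,d=ray(n,px,c); return o+d*((z-o[2])/d[:,2])[:,None]
def proj(n,P,c=None):
    c=c or manip.calibration(n);T=c['camera_from_world']
    p=np.atleast_2d(P)@T[:3,:3].T+T[:3,3]
    s=np.c_[p[:,0],-p[:,1]]/-p[:,2:]
    s=s*(1+c['k1']*(s**2).sum(1,keepdims=True))
    return s*[c['fx'],c['fy']]+[c['cx'],c['cy']]
E
python3 - <<'E'
import cv2
a=cv2.imread('pics/top0.png')[170:285,180:280]; cv2.imwrite('pics/top0z.png',cv2.resize(a,None,fx=5,fy=5,interpolation=cv2.INTER_CUBIC))
a=cv2.imread('pics/scene0.png')[195:315,290:390]; cv2.imwrite('pics/scene0z.png',cv2.resize(a,None,fx=5,fy=5,interpolation=cv2.INTER_CUBIC))
E
```

```text
(no output)
```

View pics/top0z.png

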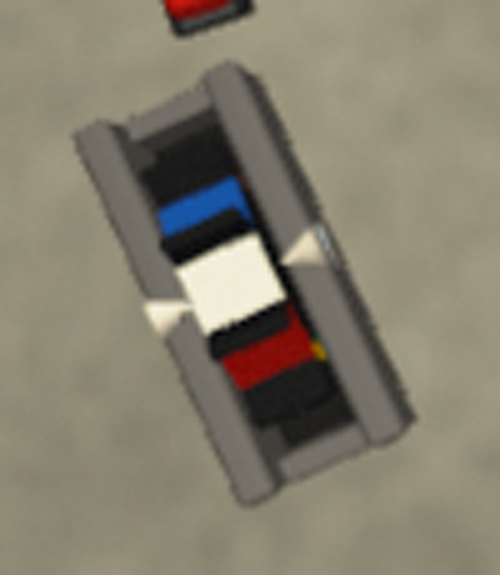

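View pics/scene0z.png

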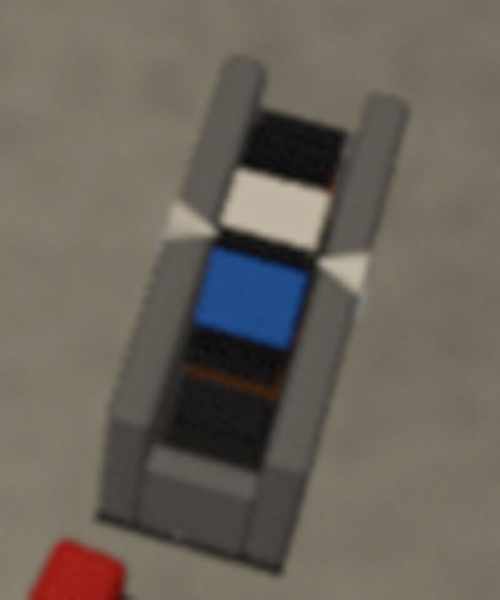

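Run:
```python
from h import *
f=lambda L:[(180+x/5,170+y/5) for x,y in L]
P=plane('top',f([(190,303),(282,262),(78,135),(240,505),(258,80),(412,420),(228,62),(370,443)]),.079)
print(P.round(4)); print('mid',P[:2].mean(0))
for a,b in((3,2),(5,4),(7,6)):
    d=P[b]-P[a]; print(np.degrees(np.arctan2(d[1],d[0])),np.linalg.norm(d))
d=P[1]-P[0];print(np.degrees(np.arctan2(d[0],-d[1])),np.linalg.norm(d))
f=lambda L:[(290+x/5,195+y/5) for x,y in L]
Q=plane('scene',f([(217,232),(318,262)]),.079);print(Q,Q.mean(0))
# objects
t=cv2.imread('pics/top0.png');hsv=cv2.cvtColor(t,cv2.COLOR_BGR2HSV)
print(plane('top',[(310,162),(150,270)],.05), plane('top',[(197,112),(210,110),(228,173),(217,176)],.044))
```

```text
[[0.5853 0.1293 0.079 ]
 [0.6    0.0962 0.079 ]
 [0.6458 0.17   0.079 ]
 [0.513  0.1112 0.079 ]
 [0.6656 0.105  0.079 ]
 [0.5433 0.0495 0.079 ]
 [0.6721 0.1159 0.079 ]
 [0.5351 0.0646 0.079 ]]
mid [0.59265908 0.11275561 0.079     ]
23.856427341125492 0.14530604695478141
24.41596245244357 0.13430075817787304
20.527025361183302 0.1463213537438554
23.955404459921905 0.03617316786143293
[[0.60065346 0.10002105 0.079     ]
 [0.58694747 0.1314797  0.079     ]] [0.59380046 0.11575037 0.079     ]
[[ 0.71345206 -0.03876299  0.05      ]
 [ 0.51118077  0.26121562  0.05      ]] [[0.81086464 0.17607067 0.044     ]
 [0.81461791 0.15121039 0.044     ]
 [0.69358012 0.11612923 0.044     ]
 [0.68792255 0.13695217 0.044     ]]
```

Top view: the white face at pixel (227,226) is up between the arrows. Red is on the robot's side and blue is beyond, so it needs 3 clicks. The axle is at about (0.593, 0.114) with the case turned about 24°.

Request:
{"fn": "send_rows", "kwargs": {
  "delta_pos": [
    [0, 0, 0],
    [0, 0, 0],
    [-0.06, -0.079, 0],
    [-0.06, -0.079, 0],
    [-0.06, -0.079, 0]
  ],
  "angular": [
    [0, 0, -0.59],
    [0, 0, -0.59],
    [0, 0, 0],
    [0, 0, 0],
    [0, 0, 0]
  ],
  "hand": 0,
  "squeeze": 20
}}

```text
clock: 0.52
position: [0.2409, -0.4394, 0.2494]
ee_rot: [-0.001, 0.838, -0.545, -0.001]
contact_force: [0.7, 0.3, 0.3]
width: 0.0256
```

Request:
{"fn": "send_rows", "kwargs": {
  "delta_pos": [
    [-0.06, -0.079, 0],
    [-0.06, -0.079, 0],
    [-0.06, -0.079, 0],
    [-0.06, -0.079, 0],
    [-0.06, -0.079, 0]
  ],
  "angular": [
    [0, 0, 0],
    [0, 0, 0],
    [0, 0, 0],
    [0, 0, 0],
    [0, 0, 0]
  ]
}}

```text
clock: 0.93
position: [0.3365, -0.2647, 0.2501]
ee_rot: [-0.0, 0.839, -0.545, -0.0]
contact_force: [1.4, 0.1, 0.6]
width: -0.0001
```

Request:
{"fn": "send_rows", "kwargs": {
  "delta_pos": [
    [-0.06, -0.079, 0],
    [-0.06, -0.079, 0],
    [-0.06, -0.079, 0],
    [-0.06, -0.079, 0],
    [-0.06, -0.079, 0]
  ],
  "angular": [
    [0, 0, 0],
    [0, 0, 0],
    [0, 0, 0],
    [0, 0, 0],
    [0, 0, 0]
  ]
}}

```text
clock: 1.35
position: [0.432, -0.0908, 0.2502]
ee_rot: [0.0, 0.839, -0.544, -0.0]
contact_force: [0.7, -1.2, -0.0]
width: -0.0005
```

Request:
{"fn": "send_rows", "kwargs": {
  "delta_pos": [
    [-0.06, -0.079, 0],
    [-0.06, -0.079, 0],
    [-0.06, -0.079, 0],
    [0, 0, 0],
    [0, 0, 0]
  ],
  "angular": [
    [0, 0, 0],
    [0, 0, 0],
    [0, 0, 0],
    [0, 0, 0],
    [0, 0, 0]
  ]
}}

```text
clock: 1.77
position: [0.4892, 0.0134, 0.2496]
ee_rot: [0.0, 0.84, -0.543, -0.001]
contact_force: [-1.1, -1.2, -0.7]
width: -0.0001
```

Run:
```python
from h import *
s=manip.get_state();print(s['clock'],s['position'],s['contact_force'])
c=manip.calibration('wrist');im=manip.get_image('wrist')
import pickle;pickle.dump(c,open('w1.pkl','wb'))
cv2.imwrite('pics/w1.png',im)
```

```text
1.7667 [0.48923431 0.01335509 0.24963479] [-1.13522187 -1.19297506 -0.66991444]
```

View pics/w1.png

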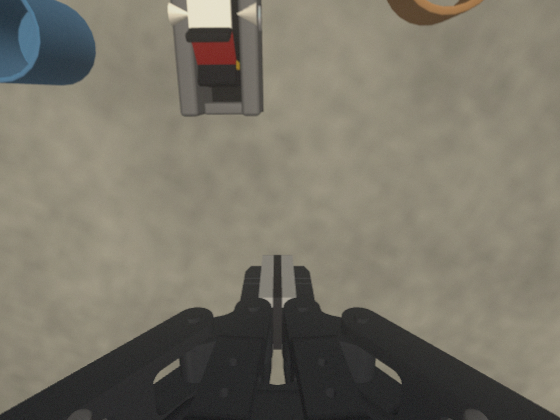

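Run:
```python
from h import *
import pickle;c=pickle.load(open('w1.pkl','rb'))
P=plane('wrist',[(190,13),(240,11),(180,113),(263,113),(174,28),(262,28)],.079,c);print(P.round(4),P[:2].mean(0))
for a,b in((2,4),(3,5)):
    d=P[b]-P[a]; print(np.degrees(np.arctan2(d[1],d[0])))
d=P[1]-P[0];print(np.degrees(np.arctan2(d[0],-d[1])),np.linalg.norm(d))
u=np.array([np.cos(np.radians(24)),np.sin(np.radians(24))])
for A in(P[:2].mean(0)[:2],np.array([.593,.1138])):
    d=A-[.4892,.0134]; print(d@u, d@[-u[1],u[0]])
p=manip.get_state()['position'];print(proj('wrist',[p-[0,0,.019],p-[0,0,.019]+np.r_[u,0]*.011],c))
```

```text
[[0.5855 0.129  0.079 ]
 [0.6022 0.0952 0.079 ]
 [0.5134 0.1117 0.079 ]
 [0.5413 0.0497 0.079 ]
 [0.5709 0.1367 0.079 ]
 [0.5985 0.0755 0.079 ]] [0.59388005 0.11208569 0.079     ]
23.44266704628411
24.221318846125644
26.308326842150425 0.037752820542932844
0.13576906510265455 0.04757664895424124
0.13566237746811227 0.04950070039604909
[[279.79135831 273.98082015]
 [279.95589684 252.18396974]]
```

Request:
{"fn": "send_rows", "kwargs": {
  "delta_pos": [
    [-0.0605, -0.076, 0],
    [-0.0605, -0.076, 0],
    [0, 0, 0.0785],
    [0, 0, 0.0785],
    [0, 0, 0.0785]
  ],
  "angular": [
    [0, 0, 0],
    [0, 0, 0],
    [0, 0, 0],
    [0, 0, 0],
    [0, 0, 0]
  ]
}}

```text
clock: 2.23
position: [0.5248, 0.0792, 0.1554]
ee_rot: [-0.0, 0.839, -0.545, 0.001]
contact_force: [-0.6, -0.1, -0.1]
width: 0.0004
```

Request:
{"fn": "send_rows", "kwargs": {
  "delta_pos": [
    [0, 0, 0.0785],
    [0, 0, 0],
    [0, 0, 0]
  ],
  "angular": [
    [0, 0, 0],
    [0, 0, 0],
    [0, 0, 0]
  ]
}}

```text
clock: 2.48
position: [0.5234, 0.0789, 0.1237]
ee_rot: [0.001, 0.838, -0.545, -0.002]
contact_force: [0.4, -0.0, 0.5]
width: 0.0001
```

```bash
cat >> h.py <<'E'
def rep(A=(.5935,.113),yaw=24):
    s=manip.get_state();u=np.array([np.cos(np.radians(yaw)),np.sin(np.radians(yaw))]);d=s['position'][:2]-A
    R=None
    print('t',round(s['clock'],2),'along',(d@u*1e3).round(1),'lat',(d@[-u[1],u[0]]*1e3).round(1),'z',(s['position'][2]*1e3).round(1),'F',s['contact_force'].round(2))
E
python3 - <<'E'
from h import *
rep()
cv2.imwrite('pics/s2.png',manip.get_image('scene')[100:340,240:480].repeat(2,0).repeat(2,1))
E
```

```text
t 2.48 along -77.9 lat -2.6 z 123.7 F [ 0.41 -0.01  0.49]
```

View pics/s2.png

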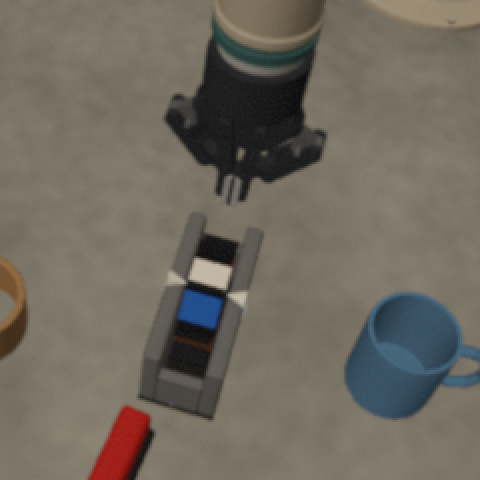

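Request:
{"fn": "send_rows", "kwargs": {
  "delta_pos": [
    [-0.0065, -0.025, 0],
    [0, -0.025, 0],
    [0, -0.0225, 0],
    [0, -0.01, 0],
    [0, -0.01, 0]
  ],
  "angular": [
    [0, 0, 0],
    [0, 0, 0],
    [0, 0, 0],
    [0, 0, 0],
    [0, 0, 0]
  ]
}}

```text
clock: 2.95
position: [0.559, 0.0985, 0.1254]
ee_rot: [-0.0, 0.839, -0.544, 0.001]
contact_force: [-0.5, 0.7, 0.3]
width: 0.0001
```

Request:
{"fn": "send_rows", "kwargs": {
  "delta_pos": [
    [0, -0.01, 0],
    [0, -0.01, 0],
    [0, -0.01, 0]
  ],
  "angular": [
    [0, 0, 0],
    [0, 0, 0],
    [0, 0, 0]
  ]
}}

```text
clock: 3.2
position: [0.5654, 0.1019, 0.1244]
ee_rot: [0.003, 0.839, -0.544, -0.003]
contact_force: [-3.1, -1.0, 0.9]
width: -0.0003
```

Run:
```python
from h import *
rep()
cv2.imwrite('pics/s3.png',manip.get_image('scene')[140:320,270:450].repeat(3,0).repeat(3,1))
```

```text
t 3.2 along -30.2 lat 1.3 z 124.4 F [-3.09 -1.04  0.95]
```

View pics/s3.png

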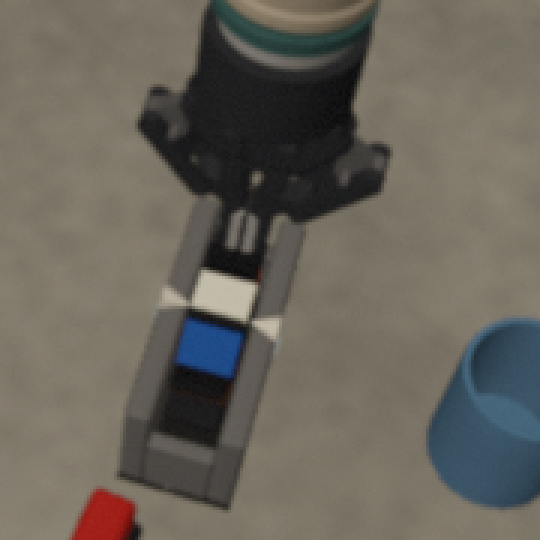

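The fingertip is on the tooth at about 3 N and the white face has started to turn. The case looks unmoved.

Request:
{"fn": "send_rows", "kwargs": {
  "delta_pos": [
    [0, -0.01, 0],
    [0, -0.01, 0],
    [0, -0.01, 0],
    [0, -0.01, 0]
  ],
  "angular": [
    [0, 0, 0],
    [0, 0, 0],
    [0, 0, 0],
    [0, 0, 0]
  ]
}}

```text
clock: 3.58
position: [0.5842, 0.1097, 0.1247]
ee_rot: [-0.001, 0.839, -0.545, 0.0]
contact_force: [-0.1, -0.4, 0.4]
width: 0.0
```

Request:
{"fn": "send_rows", "kwargs": {
  "delta_pos": [
    [0, -0.01, 0],
    [0, -0.01, 0],
    [0, -0.01, 0],
    [0, 0, 0]
  ],
  "angular": [
    [0, 0, 0],
    [0, 0, 0],
    [0, 0, 0],
    [0, 0, 0]
  ]
}}

```text
clock: 3.92
position: [0.5953, 0.1146, 0.1247]
ee_rot: [-0.0, 0.839, -0.544, 0.0]
contact_force: [0.3, -0.8, 0.3]
width: -0.0002
```

Run:
```python
from h import *
rep()
a=manip.get_image('scene')[140:320,270:450].repeat(3,0).repeat(3,1)
cv2.imwrite('pics/s4.png',a)
```

```text
t 3.92 along 2.3 lat 0.7 z 124.7 F [ 0.3  -0.77  0.26]
```

View pics/s4.png

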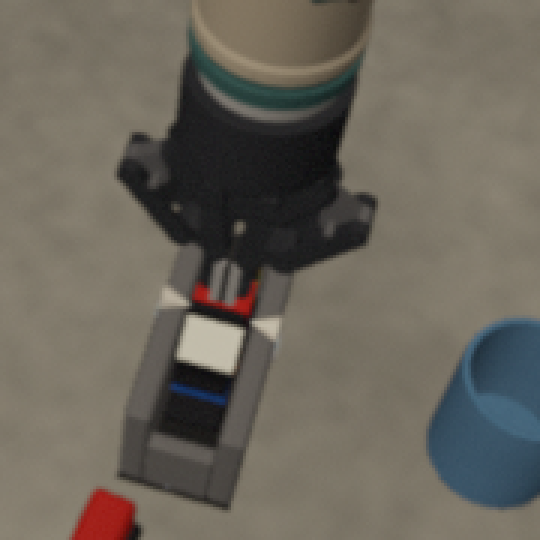

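Red is now up, with free contact force. Next: lift, go back and come down again.

Request:
{"fn": "send_rows", "kwargs": {
  "delta_pos": [
    [0, 0, -0.0375],
    [0, 0, -0.0375],
    [0, 0, 0],
    [0, 0.067, 0],
    [0, 0.067, 0]
  ],
  "angular": [
    [0, 0, 0],
    [0, 0, 0],
    [0, 0, 0],
    [0, 0, 0],
    [0, 0, 0]
  ]
}}

```text
clock: 4.38
position: [0.5454, 0.0924, 0.1542]
ee_rot: [-0.0, 0.839, -0.544, 0.0]
contact_force: [-1.1, -0.8, 0.3]
width: -0.0002
```

Request:
{"fn": "send_rows", "kwargs": {
  "delta_pos": [
    [0, 0.067, 0],
    [0, 0, 0],
    [0, 0, 0.0375],
    [0, 0, 0.0375],
    [0, 0, 0]
  ],
  "angular": [
    [0, 0, 0],
    [0, 0, 0],
    [0, 0, 0],
    [0, 0, 0],
    [0, 0, 0]
  ]
}}

```text
clock: 4.8
position: [0.5187, 0.0814, 0.1222]
ee_rot: [0.001, 0.839, -0.545, -0.002]
contact_force: [-0.9, 0.4, -0.6]
width: 0.0002
```

Run:
```python
from h import *
rep()
a=manip.get_image('scene')[140:320,270:450].repeat(3,0).repeat(3,1)
cv2.imwrite('pics/s5.png',a)
```

```text
t 4.8 along -81.1 lat 1.5 z 122.2 F [-0.85  0.43 -0.64]
```

View pics/s5.png

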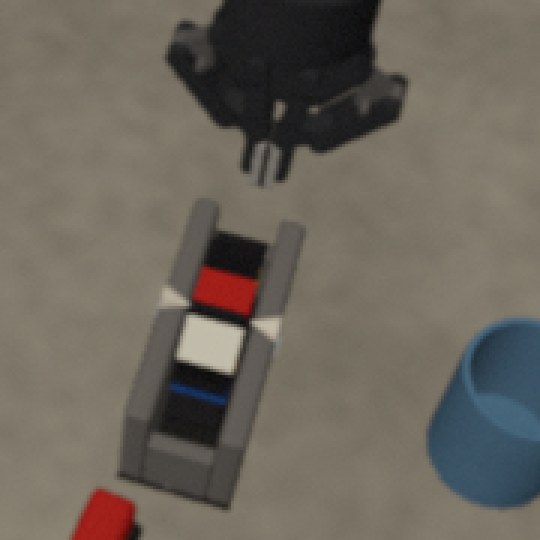

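Request:
{"fn": "send_rows", "kwargs": {
  "delta_pos": [
    [0, -0.025, 0],
    [0, -0.025, 0],
    [0, -0.025, 0],
    [0, -0.01, 0],
    [0, -0.01, 0]
  ],
  "angular": [
    [0, 0, 0],
    [0, 0, 0],
    [0, 0, 0],
    [0, 0, 0],
    [0, 0, 0]
  ]
}}

```text
clock: 5.27
position: [0.5569, 0.0975, 0.125]
ee_rot: [-0.0, 0.839, -0.544, 0.0]
contact_force: [-0.1, 0.5, -0.3]
width: 0.0002
```

Request:
{"fn": "send_rows", "kwargs": {
  "delta_pos": [
    [0, -0.01, 0],
    [0, -0.01, 0],
    [0, -0.01, 0],
    [0, -0.01, 0],
    [0, -0.01, 0]
  ],
  "angular": [
    [0, 0, 0],
    [0, 0, 0],
    [0, 0, 0],
    [0, 0, 0],
    [0, 0, 0]
  ]
}}

```text
clock: 5.68
position: [0.5729, 0.105, 0.1247]
ee_rot: [0.001, 0.839, -0.545, -0.001]
contact_force: [-1.3, 0.1, 0.8]
width: 0.0001
```

Request:
{"fn": "send_rows", "kwargs": {
  "delta_pos": [
    [0, -0.01, 0],
    [0, -0.01, 0],
    [0, -0.01, 0],
    [0, -0.01, 0],
    [0, 0, 0]
  ],
  "angular": [
    [0, 0, 0],
    [0, 0, 0],
    [0, 0, 0],
    [0, 0, 0],
    [0, 0, 0]
  ]
}}

```text
clock: 6.1
position: [0.5897, 0.112, 0.1247]
ee_rot: [-0.001, 0.839, -0.544, 0.001]
contact_force: [0.1, 0.1, 0.9]
width: -0.0002
```

Run:
```python
from h import *
rep()
a=manip.get_image('scene')[140:320,270:450].repeat(3,0).repeat(3,1)
cv2.imwrite('pics/s6.png',a)
```

```text
t 6.1 along -3.9 lat 0.7 z 124.7 F [0.09 0.14 0.88]
```

View pics/s6.png

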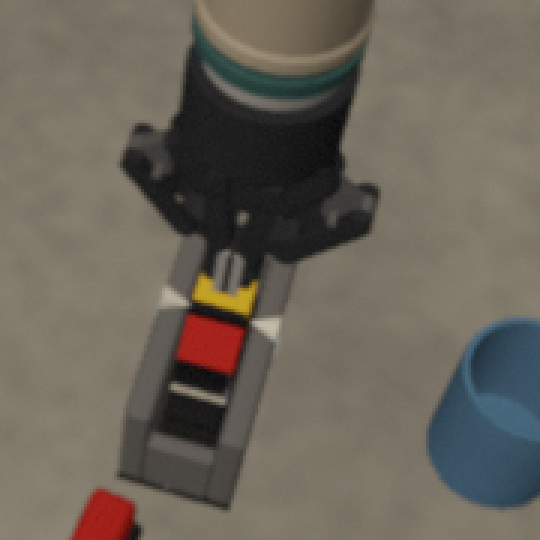

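Yellow is up. I'll centre the tip, lift, go back and let the wheel rest, then check yellow.

Request:
{"fn": "send_rows", "kwargs": {
  "delta_pos": [
    [0, -0.01, 0],
    [0, 0, -0.0375],
    [0, 0, -0.0375],
    [0, 0, 0],
    [0, 0.067, 0]
  ],
  "angular": [
    [0, 0, 0],
    [0, 0, 0],
    [0, 0, 0],
    [0, 0, 0],
    [0, 0, 0]
  ]
}}

```text
clock: 6.57
position: [0.5727, 0.1035, 0.1555]
ee_rot: [-0.003, 0.839, -0.544, 0.003]
contact_force: [0.8, -0.6, 0.7]
width: -0.0001
```

Request:
{"fn": "send_rows", "kwargs": {
  "delta_pos": [
    [0, 0.067, 0],
    [0, 0.067, 0],
    [0, 0, 0],
    [0, 0, 0.0375],
    [0, 0, 0.0375]
  ],
  "angular": [
    [0, 0, 0],
    [0, 0, 0],
    [0, 0, 0],
    [0, 0, 0],
    [0, 0, 0]
  ]
}}

```text
clock: 6.98
position: [0.5193, 0.0805, 0.1251]
ee_rot: [-0.001, 0.839, -0.545, 0.001]
contact_force: [-0.6, -0.6, 0.2]
width: -0.0003
```

Request:
{"fn": "send_rows", "kwargs": {
  "delta_pos": [
    [0, 0, 0],
    [0, 0, 0],
    [0, 0, 0],
    [0, 0, 0],
    [0, 0, 0]
  ],
  "angular": [
    [0, 0, 0],
    [0, 0, 0],
    [0, 0, 0],
    [0, 0, 0],
    [0, 0, 0]
  ]
}}

```text
clock: 7.4
position: [0.5192, 0.0806, 0.1253]
ee_rot: [-0.0, 0.839, -0.544, 0.001]
contact_force: [0.4, 0.6, -0.5]
width: -0.0
```

Run:
```python
from h import *
rep()
a=manip.get_image('scene')[140:320,270:450].repeat(3,0).repeat(3,1)
cv2.imwrite('pics/s7.png',a)
```

```text
t 7.4 along -81.0 lat 0.6 z 125.3 F [ 0.36  0.64 -0.45]
```

View pics/s7.png

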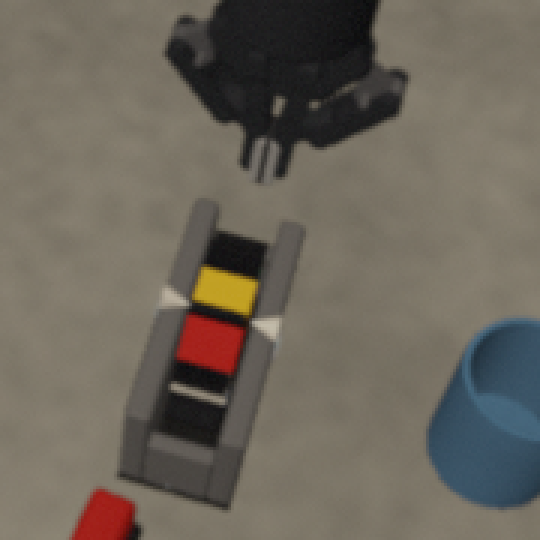

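Yellow is at rest between the arrows, at about (225,290) in the crop, and the case is unmoved. Now the last click.

Request:
{"fn": "send_rows", "kwargs": {
  "delta_pos": [
    [0, -0.025, 0],
    [0, -0.025, 0],
    [0, -0.025, 0],
    [0, -0.01, 0],
    [0, -0.01, 0]
  ],
  "angular": [
    [0, 0, 0],
    [0, 0, 0],
    [0, 0, 0],
    [0, 0, 0],
    [0, 0, 0]
  ]
}}

```text
clock: 7.87
position: [0.5543, 0.0965, 0.1246]
ee_rot: [-0.0, 0.839, -0.544, 0.0]
contact_force: [-0.6, 0.0, 0.1]
width: 0.0002
```

Request:
{"fn": "send_rows", "kwargs": {
  "delta_pos": [
    [0, -0.01, 0],
    [0, -0.01, 0],
    [0, -0.01, 0],
    [0, -0.01, 0],
    [0, -0.01, 0]
  ],
  "angular": [
    [0, 0, 0],
    [0, 0, 0],
    [0, 0, 0],
    [0, 0, 0],
    [0, 0, 0]
  ]
}}

```text
clock: 8.28
position: [0.5699, 0.1038, 0.1246]
ee_rot: [0.001, 0.839, -0.544, -0.001]
contact_force: [-2.1, -0.6, 2.2]
width: -0.0002
```

Request:
{"fn": "send_rows", "kwargs": {
  "delta_pos": [
    [0, -0.01, 0],
    [0, -0.01, 0],
    [0, -0.01, 0],
    [0, -0.01, 0],
    [0, 0, 0]
  ],
  "angular": [
    [0, 0, 0],
    [0, 0, 0],
    [0, 0, 0],
    [0, 0, 0],
    [0, 0, 0]
  ]
}}

```text
clock: 8.7
position: [0.5879, 0.1112, 0.1248]
ee_rot: [-0.001, 0.839, -0.545, 0.001]
contact_force: [1.8, 0.7, 0.4]
width: -0.0
```

Run:
```python
from h import *
rep()
a=manip.get_image('scene')[140:320,270:450].repeat(3,0).repeat(3,1)
cv2.imwrite('pics/s8.png',a)
```

```text
t 8.7 along -5.8 lat 0.6 z 124.8 F [1.75 0.71 0.38]
```

View pics/s8.png

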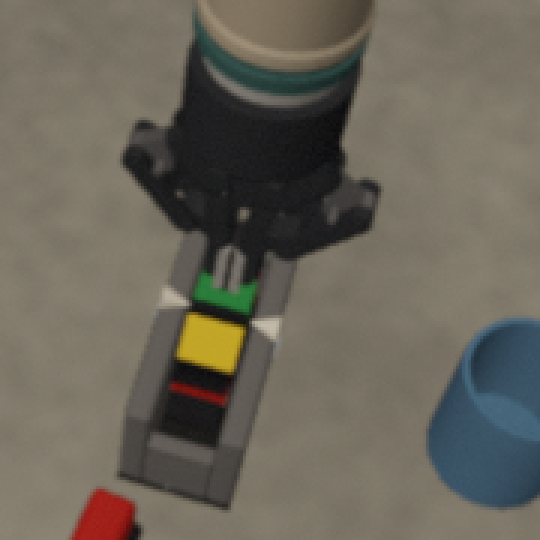

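Green is up, and the next tooth touches lightly behind the tip. I'll ease forward to centre, then lift clear and back away.

Request:
{"fn": "send_rows", "kwargs": {
  "delta_pos": [
    [0, -0.01, 0],
    [0, -0.004, 0],
    [0, 0, -0.025],
    [0, 0, -0.0375],
    [0, 0, -0.0375]
  ],
  "angular": [
    [0, 0, 0],
    [0, 0, 0],
    [0, 0, 0],
    [0, 0, 0],
    [0, 0, 0]
  ]
}}

```text
clock: 9.17
position: [0.5905, 0.1128, 0.1652]
ee_rot: [0.001, 0.839, -0.545, -0.001]
contact_force: [0.1, -1.0, 0.9]
width: 0.0003
```

Request:
{"fn": "send_rows", "kwargs": {
  "delta_pos": [
    [0, 0, -0.05],
    [0, 0.08, -0.05],
    [0, 0.08, 0],
    [0, 0.08, 0],
    [0, 0.08, 0]
  ],
  "angular": [
    [0, 0, 0],
    [0, 0, 0],
    [0, 0, 0],
    [0, 0, 0],
    [0, 0, 0]
  ]
}}

```text
clock: 9.58
position: [0.4729, 0.0604, 0.2057]
ee_rot: [-0.0, 0.839, -0.544, 0.0]
contact_force: [0.4, -0.4, 0.6]
width: 0.0003
```

Request:
{"fn": "send_rows", "kwargs": {
  "delta_pos": [
    [0, 0, 0],
    [0, 0, 0],
    [0, 0, 0],
    [0, 0, 0],
    [0, 0, 0]
  ],
  "angular": [
    [0, 0, 0],
    [0, 0, 0],
    [0, 0, 0],
    [0, 0, 0],
    [0, 0, 0]
  ]
}}

```text
clock: 10.0
position: [0.4755, 0.0611, 0.2048]
ee_rot: [-0.0, 0.839, -0.544, 0.0]
contact_force: [0.5, -0.4, -0.2]
width: 0.0001
```

Run:
```python
from h import *
rep()
s=manip.get_image('scene');t=manip.get_image('top')
a=s[195:315,290:390]; b=t[170:285,180:280]
cv2.imwrite('pics/fs.png',s);cv2.imwrite('pics/ft.png',t)
cv2.imwrite('pics/fz.png',np.hstack([cv2.resize(a,(400,480)),cv2.resize(b,(400,480))]))
t0=cv2.imread('pics/top0.png');d=cv2.absdiff(t,t0).max(2);d=cv2.medianBlur(d,3)
for n,(x,y,w,h) in dict(tape=(280,130,60,60),stapler=(190,100,45,78),mug=(110,240,70,60)).items(): print(n,d[y:y+h,x:x+w].max())
```

```text
t 10.0 along -128.9 lat 0.6 z 204.8 F [ 0.55 -0.38 -0.23]
tape 4
stapler 6
mug 4
```

View pics/fz.png

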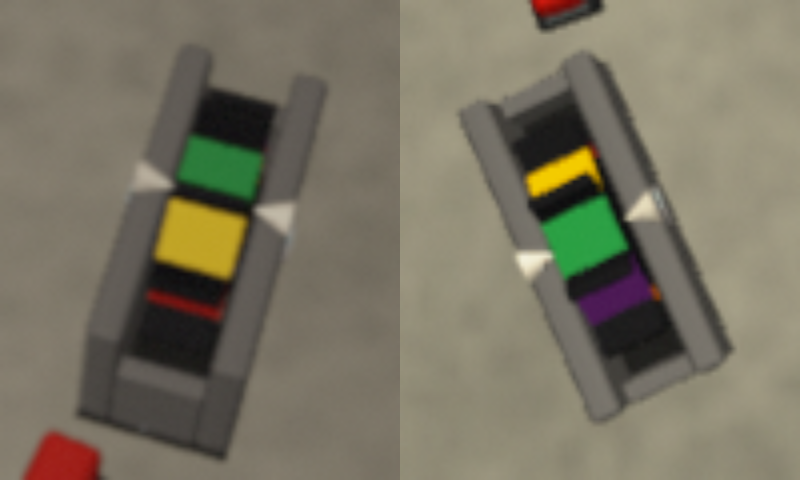

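In both views green is up between the arrows, with yellow beyond and purple behind. The case and the other objects have not moved, and the arm is clear.

```bash
python3 -c "
from rig import manip
print(manip.sign_off())"
```

```text
the job is handed in; nothing more can be done
None
```

The colour wheel is on green, up between the two white arrows, and the job is handed in at about 10 s of the 48 s allowed.

- **Clicks:** The wheel started on white. I flicked it forward three clicks with the closed fingertips: white to red, red to yellow, yellow to green. Between flicks I lifted clear and moved back, and yellow was confirmed at rest before the last click.
- **Final checks:** The scene and top pictures both show green between the arrows, with yellow just beyond and purple behind. The case shows no visible movement. The tape roll, stapler and mug match the first top picture to within image noise. The arm is clear of everything, and the highest contact force I read was about 3 N.
- **Disagreements:** None of the checks failed. The axle position from the three cameras differed by about 2 to 4 mm, which was within what the flick could tolerate.

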